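Park a hot furnace lid with a lid lifter

TASK

The bench furnace is hot: take the lid lifter from its rack, hook it under the lid's loop, lift the lid off and set it down gently, seated flush in the round lid rest, then hang the lifter back in its rack. The lid is heavier on one side and it does not show, so feel with small trial lifts for the point of the loop bar where it balances: the lid must never lean more than about 6 degrees, nor be yanked or knocked. Keep the gripper off the hot lid and furnace, and leave everything else on the table where it is.

Things in the scene. Friction and masses are not known exactly. Their poses are not given: they have to be found in the camera images.
- furnace: round grey bench furnace, 170 mm across, 85 mm tall, 134 mm wide opening on top, short brass burner stub out of its +x side at 45 mm height (to 138 mm from the axis). Fixed. Origin: centre of its underside on the table, z up.
- lid: hot round lid lying loose on the furnace, 0.55 to 0.7 kg: dark steel plate 156 mm across, 14 mm thick, with a clay plug beneath (8 mm deep, tapering from 120 mm across at the plate to 104 mm). Origin: centre of the plate's underside, the face that sits on furnace or rest; z up. A loop handle of 7 mm round steel bar stands on it in its y-z plane, legs at y -48 and +48 mm.
- lid_bar (a point): middle of the loop's straight top bar, on the bar's axis, 52 mm above the lid's origin, 38 mm above the plate's top; axes as the lid's. The bar runs along y, from -40 to +40 mm; the opening under it is free from both sides. Friction holds the hook where it is along the bar; in a trial lift it also drags the bar sideways (about 1 N, 50 mm above the edge), which counts in the lever rule.
- lid_top (a point): centre of the plate's top. The lining inside is uneven: the centre of mass lies up to 25 mm off centre along the lid's y, either way (0 along x), about 45 mm below the bar. Raised off that point, the lid leans, pivoting on the far edge of the plate, 78 mm from the centre; in a trial lift of 2 to 4 mm the hook then carries less than the weight, by the lever rule.
- rest: fixed lid rest: a round clay slab 170 mm across, 12 mm thick carrying a steel ring, outer 152 mm, inner 128 mm across, its flat top 35 mm above the table. The lid's plug goes into the ring and the plate lies on the ring. Any lid yaw will do. Origin: centre of the underside on the table.
- rack: fixed lifter rack, origin on the table under the slot's middle: wooden base 110 x 100 x 10 mm, wooden post at its +x end (x 45 to 63 mm, 110 mm high); from the post two level steel bars run toward -x at y -15 and +15 mm, each 10 mm wide, tops 110 mm above the table, a 20 mm slot between them (x -41 to +45 mm).
- rack_slot (a point): middle of the rack's slot at the height of the bars' tops; axes as the rack's. The lifter hangs here (within 10 mm along x) by its collar, shank and hook down through the slot, its +x along the rack's +x: lift it straight up to take it, lower it straight down to hang it.
- lifter: upright lid lifter, loose, 0.22 kg. Origin: underside centre of its steel collar (34 x 34 x 6 mm). Above: a square green handle 20 x 20 mm, z 6 to 68 mm. Below: an 8 mm round steel shank that steps to x -14 mm at z -16 mm, goes down to z -70 mm and ends in a V hook in the x-z plane, axis points (-14,-70), (0,-82), (14,-70) mm; lowest surface z -86 mm.
- lifter_grip (a point): centre of the green handle's grip, on the lifter's z axis, 40 mm above its origin.
- lifter_tip (a point): end of the V hook, at (14, 0, -70) mm in the lifter's frame, radius 4 mm; it points up and to +x. To hook, pass the tip under the loop bar moving along the lifter's +x, then raise; to unhook, lower until the tip is under the bar and draw back along -x.
- lifter_seat (a point): where the axis of the loop bar lies when it sits in the V of the hook: on the lifter's z axis, 72 mm below its origin (112 mm below lifter_grip).
- can: bystander: red open tin, 76 mm across, 90 mm high; origin at its underside.
- jar: bystander: glass jar, 70 mm across, 100 mm high; origin at its underside.
- hammer: bystander: hammer lying on the table.
- screwdriver: bystander: screwdriver lying on the table.
- wrench: bystander: wrench lying on the table.
- oiltin: bystander: yellow round tin, 60 mm across, 55 mm high; origin at its underside.
- weight: bystander: brass weight, 44 mm across, 30 mm high; origin at its underside.
There are look-alikes about, which are no part of the job. Leave any green or turquoise look-alike of the furnace alone.

How it is judged:
By the outcome, as a careful person would: the job done as asked, in the order asked, and still so for the second after the job is handed in, with the robot touching nothing.
It also fails if it takes over 72 s, if anything falls off the work surface, if the arm or the gripper's body presses on something with over 40 N, if the wrist force passes 120 N, or if a joint passes its speed limit or range.

ROBOT

A 7-joint arm with a two-finger parallel gripper is mounted at the origin on the work surface. World frame = base frame: x ahead of the robot, y to its left, z up, the work surface at z = 0. Lengths are in m, angles in rad, forces in N, time in s.
With the tool pointing down it reaches from about 0.35 to 0.9 m from the base axis. Payload 8.1 kg.
Tool frame: the origin (TCP) lies between the finger pads; the fingertips stand 8 mm ahead of it and the grasp point (between the pads) lies 11 mm behind it; z points along the fingers, y is the direction in which the jaws open and shut (so a half turn about z gives the same grasp; the last joint's range is limited). The gripper opens to 85 mm and grips with 20 to 120 N. Pads are 22 mm wide; open, the fingers measure 114 mm over their backs; the gripper's body (76 mm by 85 mm) begins 54 mm behind the grasp point. The pads swing forward as they close: fully open they stand 13 mm farther back than shut.
Start: joints at [1.004, 0.434, 0.025, 1.573, -0.012, 1.134, -0.075], TCP at [0.28, -0.559, 0.202] pointing down, gripper open.
Joint ranges: [-2.62, 2.62], [-0.44, 2.09], [-1.27, 1.32], [0.08, 2.57], [-1.32, 4.46], [0.12, 2], [-2.74, 2.74]. Speed limits (rad/s): [2.22, 2.22, 3.01, 3.01, 3.14, 3.14, 3.14].

INTERFACE

Orientations are given as a 3x3 rotation matrix whose columns are the frame's x, y, z axes.
In Python, from workcell import reach, movel, movej, open_gripper, gripper_close, sleep, ik, get_obs, capture, camera_info, MotionError, finish_job gives the robot as it stands. Calls block until the motion is done:
- reach(position, orientation): joint-space move of the TCP to a pose.
- movel(position, rotation=None, v=0.15): straight line of the TCP; rotation=None keeps the orientation; v is the mean speed in m/s.
- movej(angles): joint-space move.
- open_gripper() and gripper_close(grip_force=None): open the fingers fully, or close them until they stop; grip_force is the grip in N (None keeps the last).
- sleep(seconds).
- ik(position, orientation): joint angles nearest the present ones, or None.
- get_obs(): the state.
- capture(name): name is "scene" or "top" or "wrist"; returns (picture, depth): 400x640x3 uint8, red, green, blue; 400x640 float32, m along the optical axis (not along the pixel's ray), 0 where there is no reading.
- camera_info(name): a dict with "intrinsics" (3x3 intrinsics, pixels), "rvec" (rotation vector, rad) and "tvec" (3), from world to camera coordinates, as OpenCV has them. Camera axes: x right, y down, z forward; pixel columns grow to the right and rows downward; lengths in m; the calibration is good to about 2 mm. A picture is of the moment at which its call begins: read the wrist's pose just before it. camera_info takes no time and is no camera call; for the wrist camera it gives the pose at the moment of the call.
A pose or a line that the arm cannot do raises MotionError and nothing moves.
- finish_job(): hands the job in, once; it reports no verdict.
The state is a dict: "t": time; "joints": joint angles; "qd": joint speeds; "tau": joint torques, N m; "position": TCP position; "orientation": TCP orientation; "contact_force": force on the tool from outside, world axes, zero at the start; "ft_torque": the same for the moment, N m; "grip_width": opening from 0.0 (shut) to 1.0 (fully open).
Only numpy, scipy, OpenCV 4.12 (cv2) and the standard library are available. Lean on these libraries where they do the work, as an engineer would, in place of code of your own. Each camera call takes 0.05 s, during which the arm holds its last target.

## Working session

There is one attempt and no reset: what is moved stays moved. The work goes in short steps, each a Python script; the robot and the scene stay as the last script left them, time stands still between calls to the robot, and variables do not carry over. Pictures are saved under pics/ and viewed, and the job is handed in when it is done.

```bash
ls; mkdir -p pics
python3 - <<'E'
from workcell import *
import cv2,numpy as np
o=get_obs();print(o['t'],o['position'],o['contact_force'],o['grip_width'])
for n in ['scene','top']:
    p,d=capture(n);cv2.imwrite(f'pics/{n}0.png',p[...,::-1]);np.save(f'{n}0.npy',d);np.save(f'{n}0rgb.npy',p)
    print(n,camera_info(n))
E
```

```text
pics
0.0 [ 0.27928303 -0.55852499  0.20154291] [-0.81842038 -0.79197656 -0.17886089] 1.0004680258071426
scene {'intrinsics': array([[394.79471694,   0.        , 320.86721708],
       [  0.        , 394.79471694, 204.98104051],
       [  0.        ,   0.        ,   1.        ]]), 'rvec': array([ 1.04274746,  2.47092943, -0.99804994]), 'tvec': array([ 0.31229256, -0.21823808,  1.36432716])}
top {'intrinsics': array([[500.91070416,   0.        , 317.30432441],
       [  0.        , 500.91070416, 205.52275404],
       [  0.        ,   0.        ,   1.        ]]), 'rvec': array([ 2.13240847, -2.17212467,  0.14868172]), 'tvec': array([0.05630947, 0.50146882, 1.31359305])}
```

View pics/scene0.png

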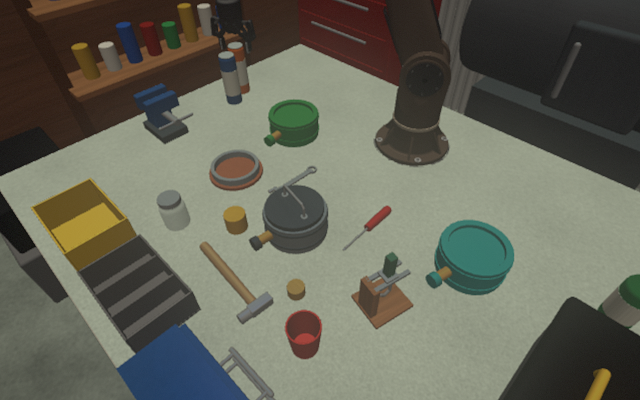

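View pics/top0.png

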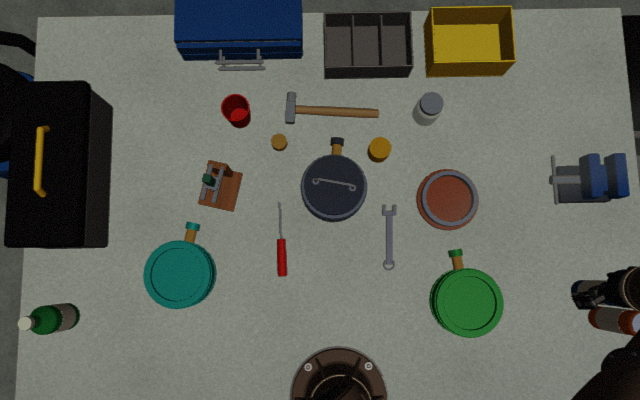

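The furnace with the lid is at top-view pixel (335,187), with its loop bar from about (316,181) to (352,188). The rack and lifter are at (218,185) and the lid rest is at (448,198). Three things could be mistaken for the furnace: grey (335,187), turquoise (180,273) and green (467,300). I choose the grey one because it has the lid and handle. For the rest, the only brown slab with a grey ring is (448,198).

```bash
cat > h.py <<'E'
from workcell import *
import cv2,numpy as np
def cam(n):
    c=camera_info(n);R=cv2.Rodrigues(np.array(c['rvec']))[0];return np.array(c['intrinsics']),R,np.array(c['tvec']).reshape(3)
def cloud(n,d,c=None):
    K,R,t=c or cam(n)
    v,u=np.mgrid[:d.shape[0],:d.shape[1]]
    X=np.stack([(u-K[0,2])/K[0,0]*d,(v-K[1,2])/K[1,1]*d,d],-1)
    W=(X-t)@R
    W[d<=0]=np.nan
    return W
def proj(n,P,c=None):
    K,R,t=c or cam(n);q=(R@np.atleast_2d(P).T).T+t;return (q@K.T)[:,:2]/q[:,2:]
def circ(P):
    A=np.c_[2*P[:,:2],np.ones(len(P))];s=np.linalg.lstsq(A,(P[:,:2]**2).sum(1),rcond=None)[0]
    return s[:2],np.sqrt(s[2]+s[0]**2+s[1]**2)
E
python3 - <<'E'
from h import *
d=np.load('top0.npy');W=cloud('top',d);rgb=np.load('top0rgb.npy')
for nm,(u,v) in dict(furn=(335,187),rest=(448,198),rack=(218,185),table=(300,330),legL=(316,181),legR=(352,188),burner=(337,146)).items(): print(nm,W[v,u].round(4))
# plate top
def box(u0,u1,v0,v1,z0,z1):
    w=W[v0:v1,u0:u1].reshape(-1,3);w=w[np.isfinite(w).all(1)];return w[(w[:,2]>z0)&(w[:,2]<z1)]
for nm,b in dict(lidtop=(295,375,145,225,.088,.107),bar=(295,375,145,225,.12,.16),rest=(410,485,160,235,.028,.042),slab=(410,485,160,235,.006,.02),rackbars=(195,245,155,215,.09,.125),rackpost=(195,245,155,215,.1,.2),base=(195,245,155,215,.004,.02)).items():
    w=box(*b);print(nm,len(w),w.mean(0).round(4),w.min(0).round(4),w.max(0).round(4))
w=box(295,375,145,225,.12,.16);
c=w.mean(0);U,S,V=np.linalg.svd(w[:,:2]-c[:2]);print('bar dir',V[0],np.ptp((w[:,:2]-c[:2])@V[0]),'z',np.median(w[:,2]))
def hull(w):
    return cv2.minEnclosingCircle((w[:,:2]*1000).astype(np.float32)) 
print(hull(box(295,375,145,225,.085,.107)),hull(box(410,485,160,235,.028,.042)),hull(box(410,485,160,235,.006,.02)))
for (u0,u1,v0,v1),nm in [((185,255,145,225),'rack'),((285,385,135,225),'furn')]:
    cv2.imwrite(f'pics/crop_{nm}.png',cv2.resize(rgb[v0:v1,u0:u1,::-1],None,fx=7,fy=7,interpolation=cv2.INTER_CUBIC))
p=np.load('scene0rgb.npy');cv2.imwrite('pics/crop_s.png',cv2.resize(p[170:340,230:430,::-1],None,fx=3.5,fy=3.5,interpolation=cv2.INTER_CUBIC))
E
```

```text
furn [0.5408 0.0009 0.099 ]
rest [ 0.5196 -0.3115  0.0123]
rack [0.5486 0.2986 0.1151]
table [0.1732 0.0991 0.0043]
legL [0.5553 0.0495 0.1103]
legR [ 0.5348 -0.0416  0.1141]
burner [ 0.6574 -0.0084  0.066 ]
lidtop 2779 [0.5458 0.0042 0.0999] [ 0.464  -0.0799  0.088 ] [0.6278 0.086  0.107 ]
bar 119 [0.5472 0.0031 0.1397] [ 0.5349 -0.0457  0.1239] [0.5586 0.052  0.1466]
rest 755 [ 0.5168 -0.3095  0.0355] [ 0.4428 -0.3849  0.0283] [ 0.5933 -0.234   0.0418]
slab 2181 [ 0.5167 -0.3067  0.0126] [ 0.4215 -0.4133  0.006 ] [ 0.6281 -0.2077  0.02  ]
rackbars 469 [0.5661 0.309  0.1114] [0.505  0.2768 0.0901] [0.6169 0.3455 0.1238]
rackpost 580 [0.5629 0.3099 0.1237] [0.505  0.2768 0.1005] [0.6169 0.3455 0.1838]
base 1172 [0.5546 0.3065 0.0101] [0.4876 0.2481 0.004 ] [0.6547 0.3851 0.0199]
bar dir [0.19414817 0.98097221] 0.09989226916180713 z 0.14043991747818163
((545.62353515625, 3.8635966777801514), 84.7010726928711) ((516.9132690429688, -308.8675231933594), 76.6133041381836) ((533.8916625976562, -311.61346435546875), 135.01541137695312)
```

```bash
python3 -c "
import cv2,numpy as np
a=cv2.imread('pics/crop_rack.png');b=cv2.imread('pics/crop_furn.png');c=cv2.imread('pics/crop_s.png');
import sys
r=lambda x:cv2.resize(x,(int(x.shape[1]*400/x.shape[0]),400))
cv2.imwrite('pics/cmp1.png',cv2.resize(np.hstack([r(a),r(b)]),None,fx=.95,fy=.95)); print(r(a).shape,r(b).shape)"
```

```text
(400, 350, 3) (400, 444, 3)
```

View pics/cmp1.png

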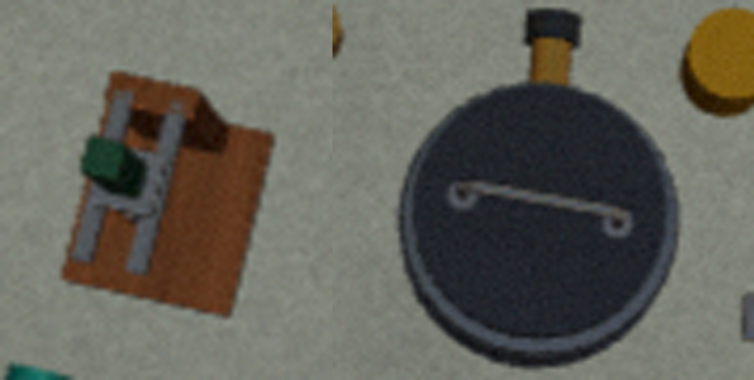

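View pics/crop_s.png

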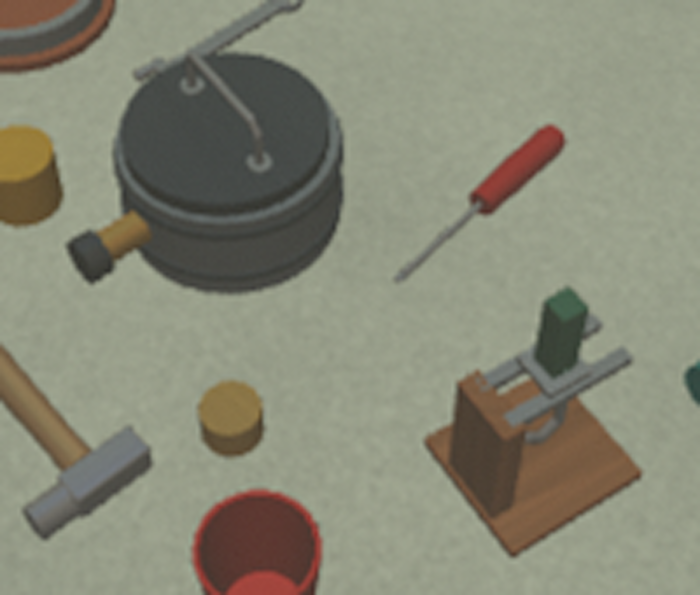

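The crop confirms the grey furnace with the flat dark lid and the loop. It also shows the lifter's green handle standing on the rack bars, with the post at the world +x end. Next I refine the rack yaw and the lid pose.

Run:
```python
from h import *
d=np.load('top0.npy');W=cloud('top',d);rgb=np.load('top0rgb.npy')
def box(u0,u1,v0,v1,z0,z1):
    w=W[v0:v1,u0:u1].reshape(-1,3);w=w[np.isfinite(w).all(1)];return w[(w[:,2]>z0)&(w[:,2]<z1)]
def rect(w,nm):
    r=cv2.minAreaRect((w[:,:2]*1000).astype(np.float32));print(nm,len(w),r,w.mean(0).round(4))
rect(box(195,245,155,220,.1,.113),'bars+post')
rect(box(195,245,155,220,.1635,.19),'handle top')
rect(box(195,243,150,215,.1131,.125),'collar')
rect(box(190,246,150,215,.006,.016),'base')
p=box(295,375,145,225,.094,.105);print('plate',circ(p),cv2.minEnclosingCircle((p[:,:2]*1000).astype(np.float32)),np.median(p[:,2]))
b=box(295,375,145,225,.130,.16);rect(b,'bar')
# ring
c0=np.array([.5169,-.3089])
r=box(405,490,155,240,.028,.045);rect(r,'ring');r2=np.hypot(*(r[:,:2]-c0).T);print(np.percentile(r2,[1,50,99]))
for k in range(20):
    a=r[:,:2]-c0;rr=np.hypot(*a.T);c0=c0+((rr-.070)[:,None]*a/rr[:,None]).mean(0)*1.5
print('ring c',c0)
# scene view
ds=np.load('scene0.npy');W2=cloud('scene',ds)
w=W2.reshape(-1,3);w=w[np.isfinite(w).all(1)]
def near(c,rad,z0,z1):
    return w[(np.hypot(w[:,0]-c[0],w[:,1]-c[1])<rad)&(w[:,2]>z0)&(w[:,2]<z1)]
b=near((.546,.004),.07,.128,.16);rect(b,'sbar')
p=near((.546,.004),.1,.094,.105);print('splate',len(p),cv2.minEnclosingCircle((p[:,:2]*1000).astype(np.float32)),np.median(p[:,2]))
rect(near((.556,.31),.08,.162,.2),'shandle')
rect(near((.556,.31),.08,.103,.112),'sbars')
r=near((.517,-.309),.1,.028,.042);print(cv2.minEnclosingCircle((r[:,:2]*1000).astype(np.float32)))
R=np.array([[1,0,0],[0,-1,0],[0,0,-1.]])
for yaw in [-13,77]:
    y=np.radians(yaw);Rz=np.array([[np.cos(y),-np.sin(y),0],[np.sin(y),np.cos(y),0],[0,0,1]])
    for s in (1,-1):
      for pos in [(.556,.31,.25),(.546,.004,.23),(.517,-.309,.2)]:
        q=ik(pos,Rz@R@np.diag([s,s,1]));print(yaw,s,pos,None if q is None else np.round(q,2))
```

```text
bars+post 294 ((560.3336181640625, 314.17822265625), (52.96172332763672, 103.88166046142578), 76.07011413574219) [0.5706 0.3085 0.1094]
handle top 85 ((555.0980834960938, 313.8704528808594), (21.794893264770508, 19.968490600585938), 72.99153900146484) [0.5544 0.3132 0.177 ]
collar 156 ((559.5042724609375, 314.142578125), (45.2135009765625, 102.9370346069336), 74.60933685302734) [0.556  0.3107 0.1165]
base 946 ((577.2592163085938, 321.67523193359375), (151.4072723388672, 179.34376525878906), 89.45892333984375) [0.5536 0.306  0.0107]
plate (array([0.54785352, 0.00386298]), np.float64(0.05584721815517219)) ((548.33642578125, 4.207630157470703), 78.49523162841797) 0.10019198674385275
bar 114 ((547.8511962890625, 3.378864288330078), (99.39425659179688, 7.853703022003174), 78.57930755615234) [0.5475 0.0043 0.1402]
ring 767 ((516.9410400390625, -309.06982421875), (150.45883178710938, 149.9269561767578), 80.57550811767578) [ 0.5167 -0.3097  0.0356]
[0.06295627 0.06964807 0.07601496]
ring c [ 0.51675965 -0.30907521]
sbar 87 ((548.0582885742188, 4.362461090087891), (93.34590911865234, 8.324405
[... 624 characters left out ...]
(0.517, -0.309, 0.2) [ 0.4   0.4   0.07  1.64 -0.03  1.11 -1.32]
-13 -1 (0.556, 0.31, 0.25) [ 0.06  0.68 -1.16  1.41  0.61  1.45  0.26]
-13 -1 (0.546, 0.004, 0.23) [ 0.42  0.37 -0.7   1.68  0.26  1.18  1.  ]
-13 -1 (0.517, -0.309, 0.2) [ 0.85  0.47 -0.58  1.6   0.27  1.16  1.55]
77 1 (0.556, 0.31, 0.25) [ 0.03  0.64 -1.07  1.41  0.56  1.41 -1.27]
77 1 (0.546, 0.004, 0.23) [ 0.31  0.34 -0.55  1.69  0.19  1.16 -0.52]
77 1 (0.517, -0.309, 0.2) [ 0.63  0.42 -0.25  1.62  0.11  1.12  0.12]
77 -1 (0.556, 0.31, 0.25) [ 0.03  0.64 -1.07  1.41  0.55  1.41  1.88]
77 -1 (0.546, 0.004, 0.23) [ 0.63  0.48 -1.06  1.67  0.44  1.25  2.4 ]
77 -1 (0.517, -0.309, 0.2) [-0.26  0.62  1.16  1.69 -0.6   1.24 -2.33]
```

```bash
cat >> h.py <<'E'
def Rt(yaw_deg):
    "tool down, jaws along lifter x at world yaw"
    y=np.radians(yaw_deg+90);Rz=np.array([[np.cos(y),-np.sin(y),0],[np.sin(y),np.cos(y),0],[0,0,1]])
    return Rz@np.diag([1,-1,-1.])
def save(n,name,crop=None,f=1):
    c=cam(n);p,d=capture(n);np.save(name+'_d.npy',d);np.save(name+'_rgb.npy',p);np.savez(name+'_c.npz',K=c[0],R=c[1],t=c[2])
    q=p[...,::-1]
    if crop: q=q[crop[2]:crop[3],crop[0]:crop[1]]
    cv2.imwrite(f'pics/{name}.png',cv2.resize(q,None,fx=f,fy=f));return p,d,c
E
python3 - <<'E'
from h import *
print(get_obs()['t'])
reach([.5555,.313,.28],Rt(-13))
o=get_obs();print(o['t'],o['position'],o['joints'].round(2))
save('wrist','w1')
E
```

```text
0.1
3.3083 [0.55609544 0.31206796 0.27978018] [ 0.03  0.63 -1.09  1.36  0.55  1.48 -1.26]
```

View pics/w1.png

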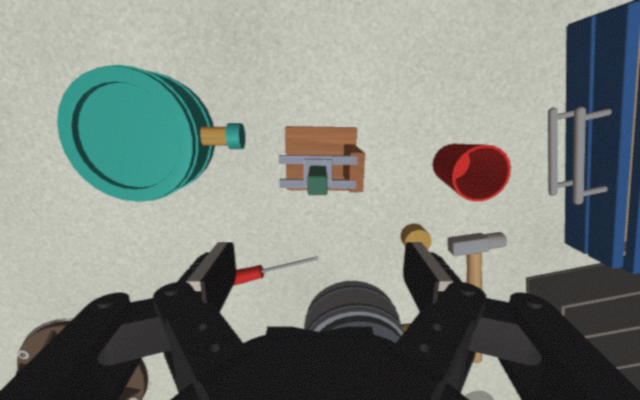

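The wrist view shows the handle at (317,180) between the bars. The bars run level in the image, so the yaw guess is good. I'll check this numerically.

Run:
```python
from h import *
z=np.load('w1_c.npz');W=cloud('',np.load('w1_d.npy'),(z['K'],z['R'],z['t']))
def rect(w,nm):
    r=cv2.minAreaRect((w[:,:2]*1000).astype(np.float32));print(nm,len(w),r,w.mean(0).round(4),w.max(0)[2])
w=W[110:210,260:380].reshape(-1,3);w=w[np.isfinite(w).all(1)]
f=lambda a,b:w[(w[:,2]>a)&(w[:,2]<b)]
rect(f(.171,.2),'handle');rect(f(.103,.113),'bars');rect(f(.005,.015),'base')
b=f(.103,.112);b=b[b[:,0]<.54]; 
u=np.array([np.cos(np.radians(-13)),np.sin(np.radians(-13))]);n=np.array([-u[1],u[0]])
b=f(.104,.1125);o=np.array([.5555,.313]);s=(b[:,:2]-o)@u;t=(b[:,:2]-o)@n
print(np.histogram(t,np.arange(-.034,.034,.004)));print(s.min(),s.max())
for sg in(1,-1):
    m=(abs(t-sg*.015)<.008)&(s<.03);print(sg,m.sum(),t[m].mean(),np.polyfit(s[m],t[m],1))
h=f(.14,.2);print('handle t,s',np.percentile((h[:,:2]-o)@n,[2,98]),np.percentile((h[:,:2]-o)@u,[2,98]))
p=W[240:400,300:410].reshape(-1,3);p=p[np.isfinite(p).all(1)];p=p[(p[:,2]>.07)&(p[:,2]<.16)];print(len(p),p[:,2].max() if len(p) else 0)
```

```text
handle 397 ((554.1995239257812, 313.6683349609375), (19.104806900024414, 19.096481323242188), 76.92805480957031) [0.5543 0.3141 0.1777] 0.17996979828078527
bars 1475 ((558.6137084960938, 311.5365905761719), (49.24212646484375, 103.9211654663086), 77.21510314941406) [0.5695 0.3112 0.1096] 0.11216265313305544
base 2380 ((557.71630859375, 311.9515075683594), (99.8348388671875, 110.11534881591797), 76.10247802734375) [0.5567 0.3311 0.01  ] 0.014911071218345126
(array([  0,   0,  33, 130, 189, 186,  65,  44,  45,  57,  64, 171, 222,
       220,  30,   0]), array([-0.034, -0.03 , -0.026, -0.022, -0.018, -0.014, -0.01 , -0.006,
       -0.002,  0.002,  0.006,  0.01 ,  0.014,  0.018,  0.022,  0.026,
        0.03 ]))
-0.04864486472848439 0.05531925378453474
1 428 0.015992865425086166 [-0.00827445  0.01588655]
-1 333 -0.014782740035515045 [-0.02413507 -0.01513138]
handle t,s [-0.00897151  0.00992263] [-0.01086631  0.0080821 ]
1991 0.10175522854077215
```

Run:
```python
from h import *
movel([.5543,.3138,.139],Rt(-13.3),v=.15)
o=get_obs();print(o['t'],o['position'],o['contact_force'].round(2))
gripper_close(70)
o=get_obs();print(o['t'],o['position'],o['contact_force'].round(2),o['grip_width'])
p=o['position'];movel([.5543,.3138,.155],v=.08)
o=get_obs();print(o['t'],o['position'],o['contact_force'].round(2),o['grip_width'])
save('wrist','w2')
```

```text
4.45 [0.55465113 0.31440913 0.14002367] [ 0.01  0.18 -0.32]
5.075 [0.5544252  0.31414758 0.13946464] [-0.27 -0.36  4.25] 0.20995090342142625
5.425 [0.55449876 0.31400087 0.1555675 ] [ 0.45  0.24 -2.38] 0.2108033628895771
```

View pics/w2.png

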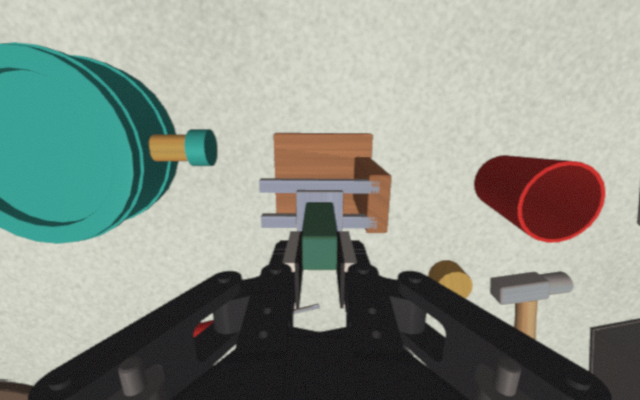

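Run:
```python
from h import *
movel([.5543,.3138,.25],v=.2)
yaw=-11;u=np.array([np.cos(np.radians(yaw)),np.sin(np.radians(yaw))])
c=np.array([.548,.004]);p=c-.05*u
o=get_obs();print(o['t'])
reach([*p,.262],Rt(yaw))
o=get_obs();print(o['t'],o['position'],o['contact_force'].round(2),p)
save('wrist','w3');save('scene','s3',(180,400,100,300),3);save('top','t3',(270,400,120,250),4)
```

```text
6.1
7.2667 [0.49905055 0.01451989 0.26187461] [ 0.82  0.23 -2.96] [0.49891864 0.01354045]
```

View pics/w3.png

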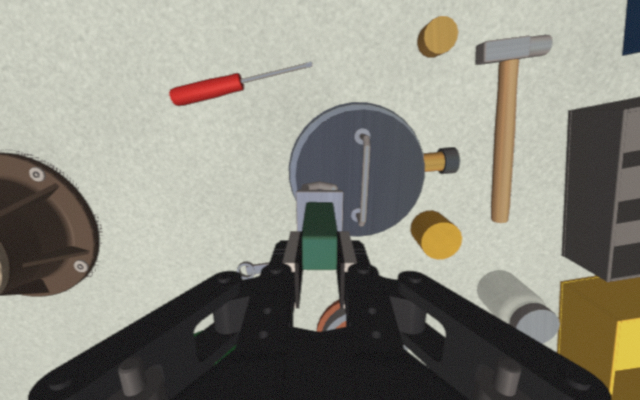

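View pics/s3.png

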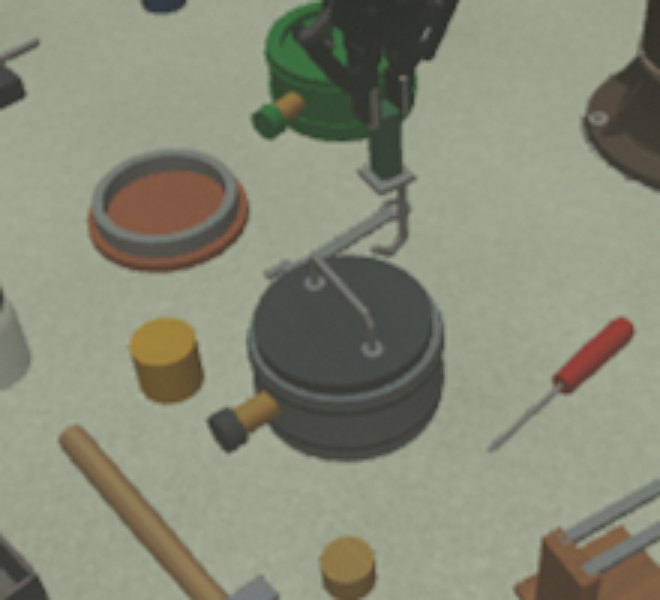

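The lifter hangs upright in the gripper with its hook pointing +x. The bar runs vertically in the wrist view, from (362,136) to (360,216). I measure the bar and the collar.

Run:
```python
from h import *
z=np.load('w3_c.npz');C=(z['K'],z['R'],z['t']);W=cloud('',np.load('w3_d.npy'),C)
def rect(w,nm):
    r=cv2.minAreaRect((w[:,:2]*1000).astype(np.float32));print(nm,len(w),np.round(r[0],1),np.round(r[1],1),r[2],w.mean(0).round(4),w.max(0)[2])
w=W[100:240,280:430].reshape(-1,3);w=w[np.isfinite(w).all(1)]
g=lambda a,b,q=w:q[(q[:,2]>a)&(q[:,2]<b)]
b=g(.131,.146);b=b[b[:,0]>.527];rect(b,'bar')
m=b[:,:2].mean(0);V=np.linalg.svd(b[:,:2]-m)[2];print('dir',V[0],np.degrees(np.arctan2(V[0][0],V[0][1])), np.median(b[:,2]))
p=g(.094,.104);rect(p,'plate');print(cv2.minEnclosingCircle((p[:,:2]*1000).astype(np.float32)),p[:,2].mean())
for off in [.226,.232,.238]: pass
q=g(.22,.25);rect(q,'collar');print(np.percentile(q[:,2],[5,50,95]))
# scene view: lifter
z=np.load('s3_c.npz');W=cloud('',np.load('s3_d.npy'),(z['K'],z['R'],z['t']));w2=W.reshape(-1,3);w2=w2[np.isfinite(w2).all(1)]
w2=w2[np.hypot(w2[:,0]-.5,w2[:,1]-.014)<.035]
for a in np.arange(.13,.33,.01):
    q=g(a,a+.01,w2);print(round(a,3),len(q),q.mean(0).round(4) if len(q) else '', q[:,2].min().round(4) if len(q) else '')
```

```text
bar 580 [545.9   1.9] [100.9   7.2] 78.60547637939453 [0.5463 0.0057 0.1391] 0.14257852593992262
dir [-0.20027186 -0.97974036] -168.44714273207055 0.1397303301147595
plate 10500 [551.8   5.9] [140.9 155.8] 35.72610092163086 [0.5544 0.0111 0.0991] 0.10309720957171281
((546.1104125976562, 1.9386765956878662), 78.0367431640625) 0.09906704425253311
collar 1100 [499.2  16.2] [30.6 34.3] 79.78963470458984 [0.5001 0.0217 0.239 ] 0.2499914696850012
[0.23672655 0.23846441 0.24592154]
0.13 0  
0.14 0  
0.15 24 [0.4991 0.0159 0.1559] 0.1515
0.16 24 [0.4992 0.0153 0.164 ] 0.1604
0.17 11 [0.4872 0.0176 0.1753] 0.1705
0.18 9 [0.4878 0.0174 0.1838] 0.1801
0.19 11 [0.4883 0.0175 0.1948] 0.1909
0.2 10 [0.4883 0.0179 0.2062] 0.2013
0.21 6 [0.4882 0.0181 0.2149] 0.2133
0.22 0  
0.23 93 [0.5056 0.0196 0.2367] 0.2305
0.24 38 [0.504  0.0188 0.2451] 0.24
0.25 36 [0.5043 0.0187 0.2552] 0.2505
0.26 38 [0.5043 0.0187 0.2651] 0.2602
0.27 37 [0.5039 0.0186 0.2746] 0.2701
0.28 33 [0.5046 0.0208 0.2847] 0.2801
0.29 66 [0.5022 0.0192 0.2963] 0.2906
0.3 73 [0.5027 0.0167 0.3044] 0.3
0.31 70 [0.5046 0.0168 0.3151] 0.3101
0.32 59 [0.4995 0.0182 0.325 ] 0.3206
```

```bash
cat >> h.py <<'E'
YAW=-11.3
U=np.array([np.cos(np.radians(YAW)),np.sin(np.radians(YAW))]);N=np.array([-U[1],U[0]])
BAR=np.array([.5465,.0025])
def P(x,s,z): return [*(BAR+x*U+s*N),z]
def F(n=12,dt=.02):
    a=[]
    for i in range(n):
        sleep(dt);o=get_obs();a.append(np.r_[o['contact_force'],o['ft_torque'],o['position']])
    a=np.array(a);f=a.mean(0);fl=np.r_[f[:2]@U,f[:2]@N,f[2]]
    return fl,a[:,:3].std(0),f[3:6],f[6:9]
E
python3 - <<'E'
from h import *
movel(P(-.05,0,.262),Rt(YAW),v=.1)
movel(P(-.05,0,.2215),v=.1)
movel(P(0,0,.2215),v=.08)
print(get_obs()['t']);fl,sd,tq,p=F();print(fl.round(2),sd.round(2),tq.round(3),p.round(4),P(0,0,.2215));np.save('base.npy',fl)
save('scene','s4',(240,360,120,240),5)
movel(P(0,0,.2365),v=.04);fl,sd,tq,p=F(6);print(get_obs()['t'],fl.round(2),p.round(4))
E
```

```text
9.0
[-0.16  0.03 -2.41] [0.35 0.38 0.51] [ 0.     0.002 -0.   ] [0.5461 0.0027 0.2216] [np.float64(0.5465), np.float64(0.0025), 0.2215]
9.875 [ 0.2  -0.28 -2.1 ] [0.5465 0.0024 0.2365]
```

View pics/s4.png

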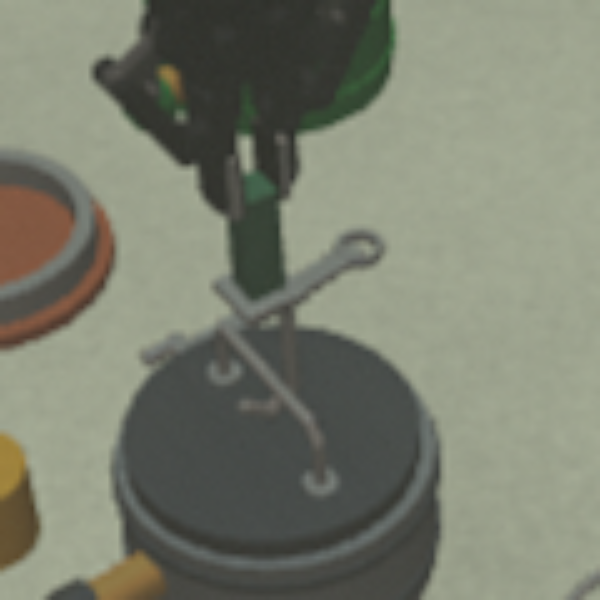

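The hook tip has passed under the bar. Now the first trial lift, at the bar's middle.

```bash
cat >> h.py <<'E'
def trial(s,zs,n=8):
    for z in zs:
        movel(P(0,s,z),v=.02);fl,sd,tq,p=F(n)
        b=np.load('base.npy')
        print(f"t{get_obs()['t']:.1f} z{z:.4f} dF {np.round(fl-b,2)} tq {np.round([tq[:2]@U,tq[:2]@N,tq[2]],3)} pz {p[2]:.4f}")
E
python3 - <<'E'
from h import *
trial(0,[.238,.239,.240,.241],6)
E
```

```text
t10.2 z0.2380 dF [ 0.18 -0.04  0.22] tq [-0.013  0.01   0.018] pz 0.2380
t10.6 z0.2390 dF [ 0.37 -0.33 -0.62] tq [-0.013  0.003 -0.015] pz 0.2389
t10.9 z0.2400 dF [ 0.21 -0.15 -6.16] tq [0.035 0.    0.003] pz 0.2395
t11.3 z0.2410 dF [ 0.27 -0.58 -5.76] tq [-0.018  0.015  0.012] pz 0.2410
```

Run:
```python
from h import *
trial(0,[.242],30)
save('wrist','w5')
z=np.load('w5_c.npz');C=(z['K'],z['R'],z['t']);W=cloud('',np.load('w5_d.npy'),C)
w=W.reshape(-1,3);w=w[np.isfinite(w).all(1)]
x=(w[:,:2]-BAR)@U;s=(w[:,:2]-BAR)@N;m=(np.hypot(x,s)<.074)&(w[:,2]>.092)&(w[:,2]<.112)
for it in range(3):
    A=np.c_[x[m],s[m],np.ones(m.sum())];k=np.linalg.lstsq(A,w[m,2],rcond=None)[0];r=w[:,2]-np.c_[x,s,np.ones(len(x))]@k;m&=abs(r)<.004
print(m.sum(),'tilt x,s deg',np.degrees(k[:2]),k[2],s[m].min(),s[m].max())
z=np.load('w3_c.npz');W=cloud('',np.load('w3_d.npy'),(z['K'],z['R'],z['t']))
w=W.reshape(-1,3);w=w[np.isfinite(w).all(1)]
x=(w[:,:2]-BAR)@U;s=(w[:,:2]-BAR)@N;m=(np.hypot(x,s)<.074)&(w[:,2]>.092)&(w[:,2]<.105)
for it in range(3):
    A=np.c_[x[m],s[m],np.ones(m.sum())];k=np.linalg.lstsq(A,w[m,2],rcond=None)[0];r=w[:,2]-np.c_[x,s,np.ones(len(x))]@k;m&=abs(r)<.004
print('ref',m.sum(),'tilt x,s deg',np.degrees(k[:2]),k[2],s[m].min(),s[m].max())
```

```text
t12.0 z0.2420 dF [ 0.16 -0.27 -5.84] tq [-0.011  0.005 -0.002] pz 0.2420
10544 tilt x,s deg [ 0.13565387 -2.08335763] 0.10172811752684606 -0.06391755378333959 0.07394373924280925
ref 9566 tilt x,s deg [-0.01862991 -0.09160959] 0.09909050366961354 -0.07384419526091919 0.07391678961866087
```

The lid lifted about 2° with its −y side up. It pivots on the +y edge, so the heavy side is +y. The force is 5.84 N, minus drag. Next trial is at +12 mm.

```bash
cat >> h.py <<'E'
def tilt(name):
    save('wrist',name)
    z=np.load(name+'_c.npz');W=cloud('',np.load(name+'_d.npy'),(z['K'],z['R'],z['t']))
    w=W.reshape(-1,3);w=w[np.isfinite(w).all(1)]
    x=(w[:,:2]-BAR)@U;s=(w[:,:2]-BAR)@N;m=(np.hypot(x,s)<.074)&(w[:,2]>.090)&(w[:,2]<.118)
    for it in range(4):
        A=np.c_[x[m],s[m],np.ones(m.sum())];k=np.linalg.lstsq(A,w[m,2],rcond=None)[0];r=w[:,2]-np.c_[x,s,np.ones(len(x))]@k;m&=abs(r)<.004
    print('tilt x,s deg',np.degrees(k[:2]).round(2),'z0',k[2].round(4),m.sum())
E
python3 - <<'E'
from h import *
movel(P(0,0,.2365),v=.03);movel(P(0,.012,.2365),v=.04)
movel(P(0,.012,.2385),v=.03)
trial(.012,[.2395,.2410],8);tilt('w6')
trial(.012,[.242],25);tilt('w7')
E
```

```text
t13.5 z0.2395 dF [-0.13  0.29 -3.76] tq [ 0.     0.018 -0.003] pz 0.2392
t13.9 z0.2410 dF [ 0.07 -0.37 -5.95] tq [-0.016  0.017 -0.011] pz 0.2408
tilt x,s deg [-0.01  0.95] z0 0.1004 9647
t14.6 z0.2420 dF [ 0.24  0.14 -5.66] tq [ 0.015 -0.007  0.   ] pz 0.2420
tilt x,s deg [-0.16  1.7 ] z0 0.1014 9587
```

The tilt flipped sign, with +y now up 1.7°. The lever rule on both trials gives c ≈ +4.7 mm. I check this at +5 mm.

Run:
```python
from h import *
movel(P(0,.012,.2365),v=.03);movel(P(0,.0048,.2365),v=.04)
movel(P(0,.0048,.2385),v=.03)
trial(.0048,[.242],20);tilt('w8')
trial(.0048,[.244],10);tilt('w9')
```

```text
t16.2 z0.2420 dF [ 0.28 -0.22 -6.43] tq [ 0.013 -0.006 -0.007] pz 0.2417
tilt x,s deg [-0.42 -1.82] z0 0.1017 10219
t16.7 z0.2440 dF [ 0.09 -0.09 -6.52] tq [-0.005 -0.012  0.006] pz 0.2441
tilt x,s deg [-0.55 -2.25] z0 0.1038 10247
```

It now hangs free at 2.25° lean with the full weight of about 6.5 N. One refinement, to +6.5 mm.

Run:
```python
from h import *
movel(P(0,.0048,.2395),v=.03);movel(P(0,.0048,.2368),v=.02);movel(P(0,.0066,.2368),v=.03)
movel(P(0,.0066,.2385),v=.03)
trial(.0066,[.242],4);tilt('w10')
trial(.0066,[.2445],8);tilt('w11')
```

```text
t18.2 z0.2420 dF [ 0.37 -0.08 -6.42] tq [ 0.014  0.007 -0.007] pz 0.2416
tilt x,s deg [0.12 1.07] z0 0.1012 10047
t18.7 z0.2445 dF [ 0.21  0.26 -6.34] tq [ 0.029 -0.025 -0.02 ] pz 0.2445
tilt x,s deg [0.21 1.39] z0 0.1041 10023
```

It hangs free at 1.4° lean, which is good. I lift and carry it to above the rest.

Run:
```python
from h import *
movel(P(0,.0066,.255),v=.03)
movel(P(0,.0066,.305),v=.06)
REST=np.array([.5168,-.309]);h=REST+.0066*N
movel([*h,.305],v=.1)
sleep(.3)
o=get_obs();print(o['t'],o['position'],h)
save('wrist','w12');save('scene','s12',(150,350,60,260),3);save('top','t12',(390,510,130,250),5)
```

```text
23.775 [ 0.5181146  -0.30246263  0.30500552] [ 0.51809324 -0.30252794]
```

View pics/w12.png

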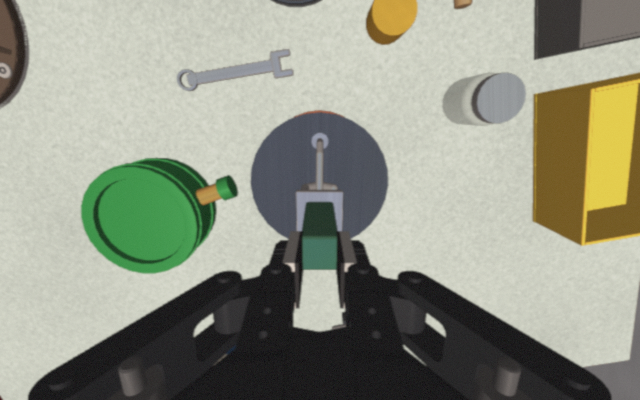

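View pics/s12.png

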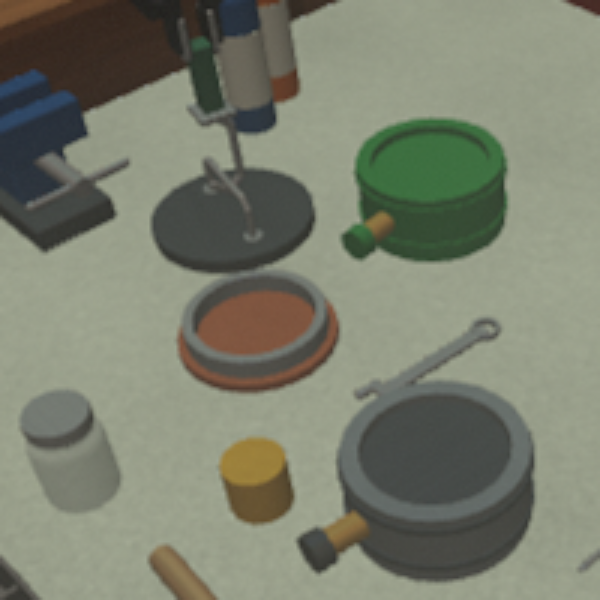

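Run:
```python
from h import *
REST=np.array([.5168,-.309])
def cl(n):
    z=np.load(n+'_c.npz');W=cloud('',np.load(n+'_d.npy'),(z['K'],z['R'],z['t']));w=W.reshape(-1,3);return w[np.isfinite(w).all(1)]
def fitc(p,r0,c):
    # boundary by angle: max radius per angular bin, robust
    from scipy.optimize import least_squares
    for it in range(3):
        a=p[:,:2]-c;th=np.arctan2(a[:,1],a[:,0]);r=np.hypot(*a.T);e=[]
        for k in range(72):
            m=(th>=-np.pi+k*np.pi/36)&(th<-np.pi+(k+1)*np.pi/36)
            if m.sum()>5: e.append(p[m][np.argmax(r[m])][:2])
        e=np.array(e);q=least_squares(lambda v:np.hypot(*(e-v[:2]).T)-v[2],[*c,r0],loss='soft_l1',f_scale=.001).x;c=q[:2]
    return q.round(4),len(e)
for n in ['w12','s12','t12']:
    w=cl(n);d=np.hypot(*(w[:,:2]-REST).T)
    p=w[(d<.1)&(w[:,2]>.155)&(w[:,2]<.175)]
    A=np.c_[p[:,:2]-REST,np.ones(len(p))];k=np.linalg.lstsq(A,p[:,2],rcond=None)[0]
    r=p[:,2]-A@k;p=p[abs(r)<.005]
    print(n,len(p),'lid',fitc(p,.078,REST),p[:,2].mean().round(4),'tilt U,N',np.degrees([k[:2]@U,k[:2]@N]).round(2))
    g=w[(d<.082)&(w[:,2]>.03)&(w[:,2]<.040)]
    if len(g)>50: print('  ring',len(g),fitc(g,.076,REST))
for n in ['top0','scene0']:
    W=cloud(n[:-1],np.load(n+'.npy')).reshape(-1,3);w=W[np.isfinite(W).all(1)];d=np.hypot(*(w[:,:2]-REST).T)
    g=w[(d<.085)&(w[:,2]>.031)&(w[:,2]<.040)];print(n,'ring',fitc(g,.076,REST))
    d=np.hypot(*(w[:,:2]-BAR).T);g=w[(d<.09)&(w[:,2]>.093)&(w[:,2]<.105)];print(n,'lid start',fitc(g,.078,BAR))
```

```text
w12 11139 lid (array([ 0.5164, -0.3092,  0.0775]), 62) 0.1648 tilt U,N [0.   0.75]
s12 1285 lid (array([ 0.5179, -0.3096,  0.0774]), 69) 0.1636 tilt U,N [-0.28 -0.03]
  ring 409 (array([ 0.517 , -0.312 ,  0.0755]), 34)
t12 2386 lid (array([ 0.518 , -0.3066,  0.0771]), 63) 0.1655 tilt U,N [0.2  0.59]
  ring 305 (array([ 0.5167, -0.3092,  0.0746]), 30)
top0 ring (array([ 0.517 , -0.3094,  0.0749]), 72)
top0 lid start (array([0.5478, 0.004 , 0.0774]), 72)
scene0 ring (array([ 0.5164, -0.3123,  0.0754]), 26)
scene0 lid start (array([0.5471, 0.0014, 0.0775]), 72)
```

Top and scene agree that the lid sits about (+1, +2.7) mm off the ring, so I shift it and lower it slowly while watching the force.

```bash
cat >> h.py <<'E'
H=np.array([.5168,-.309])+.0066*N+np.array([-.0012,-.0027])
E
python3 - <<'E'
from h import *
b=np.load('base.npy')
movel([*H,.300],v=.03)
movel([*H,.205],v=.07)
movel([*H,.1935],v=.02)
print(get_obs()['t'],(F(6)[0]-b).round(2))
for z in [.192,.191,.190,.189,.188,.187]:
    movel([*H,z],v=.012);fl,sd,tq,p=F(5);print(round(get_obs()['t'],1),z,(fl-b).round(2),p[2].round(4))
    if (fl-b)[2]>-1.0: break
save('scene','s13',(150,350,60,260),3)
E
```

```text
26.5 [ 0.44  0.18 -6.53]
27.0 0.192 [ 0.25  0.11 -5.88] 0.192
27.3 0.191 [ 0.16  0.23 -5.91] 0.191
27.6 0.19 [ 0.25 -0.02 -6.15] 0.1899
28.0 0.189 [ 0.23  0.22 -4.25] 0.1892
28.3 0.188 [0.09 0.18 0.04] 0.1885
```

View pics/s13.png

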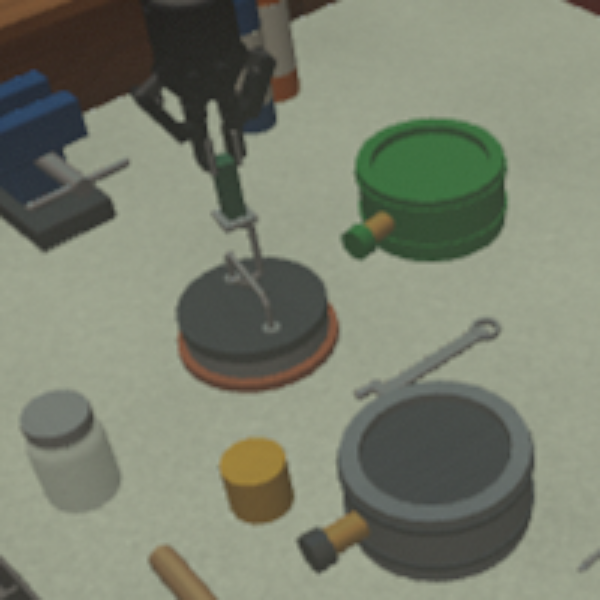

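The load came off at the expected height. I unhook, draw back, and check that the lid is flush.

Run:
```python
from h import *
b=np.load('base.npy')
movel([*H,.1720],v=.04);print((F(5)[0]-b).round(2))
movel([*(H-.052*U),.1720],v=.06);print((F(5)[0]-b).round(2))
movel([*(H-.052*U),.26],v=.12)
print(get_obs()['t'])
save('wrist','w14')
z=np.load('w14_c.npz');w=cloud('',np.load('w14_d.npy'),(z['K'],z['R'],z['t'])).reshape(-1,3);w=w[np.isfinite(w).all(1)]
c=np.array([.516,-.311]);p=w[(np.hypot(*(w[:,:2]-c).T)<.072)&(w[:,2]>.04)&(w[:,2]<.06)]
A=np.c_[p[:,:2]-c,np.ones(len(p))];k=np.linalg.lstsq(A,p[:,2],rcond=None)[0];print(len(p),np.degrees(k[:2]),k[2])
```

```text
[ 0.25 -0.26  0.14]
[0.29 0.25 0.31]
30.9583
7291 [-0.04021889 -0.08767752] 0.04908384346505721
```

View pics/w14.png

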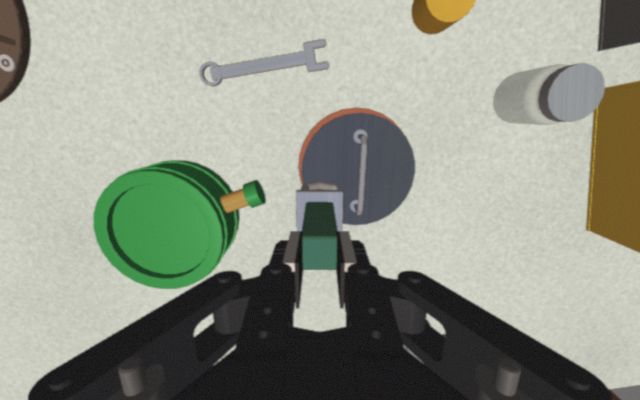

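The lid is flush: plate top at 49.1 mm against 49 expected, tilt under 0.1°. The lifter's place in the gripper is unchanged. I return it to the rack.

Run:
```python
from h import *
o=get_obs();p=o['position']
movel([p[0],p[1],.275],v=.1)
movel([.5543,.3138,.275],Rt(-13.3),v=.22)
movel([.5543,.3138,.25],v=.1)
print(get_obs()['t'],get_obs()['position'])
save('wrist','w15');save('scene','s15',(320,440,200,340),4)
```

```text
34.6583 [0.55419182 0.31330042 0.24953596]
```

View pics/w15.png

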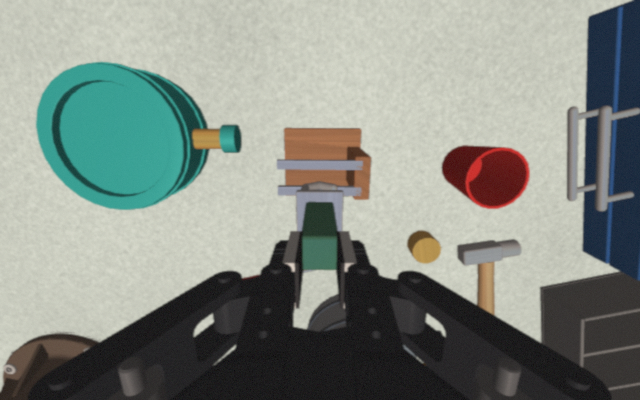

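View pics/s15.png

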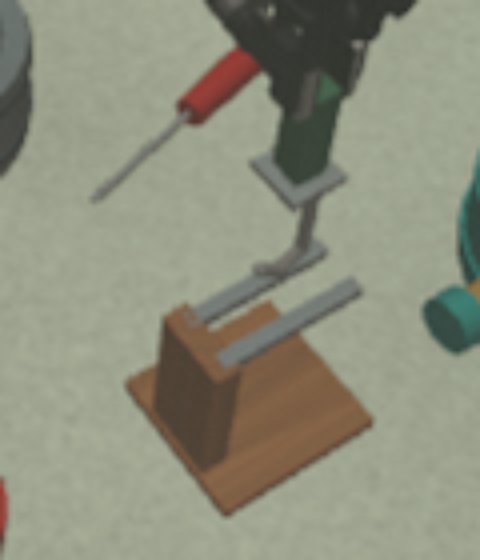

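The hook is above the slot, in the same pose as when it was lifted out. I lower it with force checks.

Run:
```python
from h import *
b=np.load('base.npy');ok=True
for z in [.225,.21,.19,.165,.145]:
    movel([.5543,.3138,z],v=.05);f=np.mean([get_obs()['contact_force'][2] for _ in range(1)]);fl=F(3)[0]-b
    print(z,fl.round(2),round(get_obs()['t'],1))
    if fl[2]>3: ok=False;break
if ok:
    for z in [.1415,.1405,.1395,.139,.1385,.138]:
        movel([.5543,.3138,z],v=.02);fl=F(5)[0]-b;print(z,fl.round(2),round(get_obs()['t'],1))
        if fl[2]>1.6: break
save('wrist','w16');save('scene','s16',(320,440,200,340),4)
```

```text
0.225 [ 0.35  0.43 -0.3 ] 35.5
0.21 [ 0.45 -0.44  0.34] 36.0
0.19 [ 0.73 -0.19  0.34] 36.6
0.165 [0.27 0.21 0.31] 37.3
0.145 [ 0.42 -0.3   0.42] 37.9
0.1415 [ 0.47  0.11 -0.12] 38.3
0.1405 [0.17 0.24 0.04] 38.6
0.1395 [0.13 0.2  0.38] 38.9
0.139 [-0.89 -1.19  7.39] 39.3
```

View pics/s16.png

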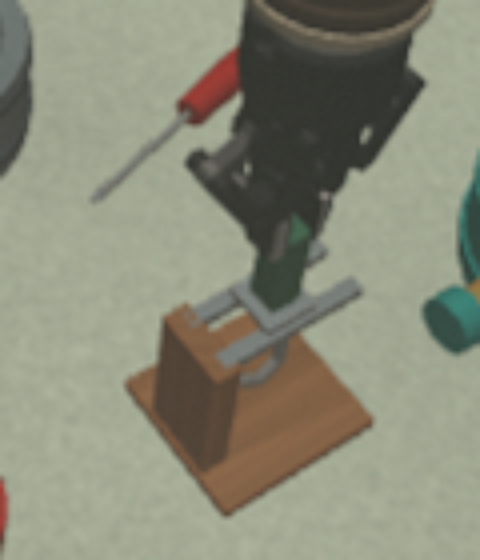

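The collar is on the bars and the hook is through the slot. I release and retreat straight up.

Run:
```python
from h import *
open_gripper();sleep(.2)
movel([.5543,.3138,.28],v=.12)
print(get_obs()['t'],get_obs()['contact_force'].round(2))
save('wrist','w17');save('scene','s17',(150,450,60,360),2)
z=np.load('w17_c.npz');w=cloud('',np.load('w17_d.npy'),(z['K'],z['R'],z['t']))[110:210,260:380].reshape(-1,3);w=w[np.isfinite(w).all(1)]
q=w[(w[:,2]>.171)&(w[:,2]<.2)];r=cv2.minAreaRect((q[:,:2]*1000).astype(np.float32));print('handle',r,q[:,2].mean())
p,d=capture('top');cv2.imwrite('pics/top_end.png',p[...,::-1])
```

```text
41.5583 [ 0.4  -0.47 -0.18]
handle ((553.9977416992188, 313.8285217285156), (19.265195846557617, 19.05819320678711), 76.47027587890625) 0.17767683332661824
```

View pics/s17.png

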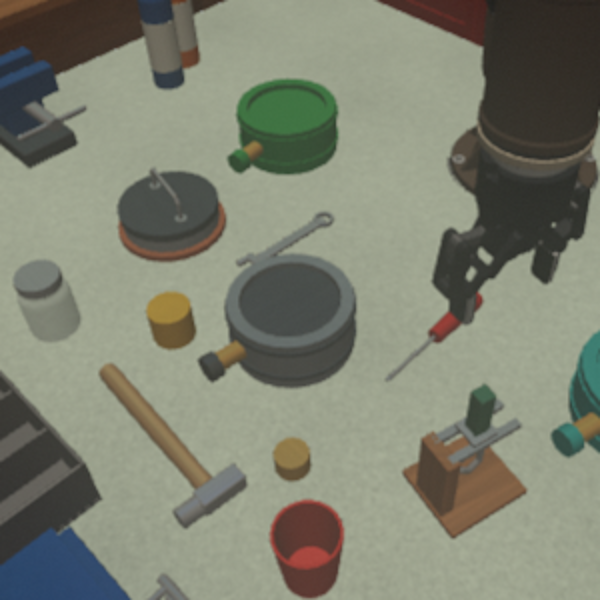

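View pics/top_end.png

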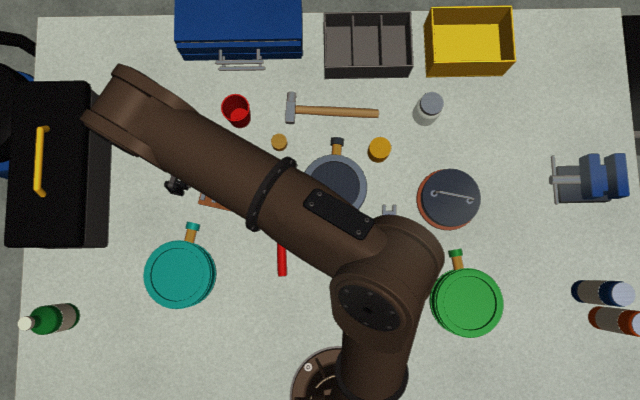

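Both views agree: the lid is seated on the rest at (448,198), the lifter is upright in the rack, the bystanders are in place and the gripper is clear.

```bash
python3 -c "
from workcell import *
print(finish_job())"
```

```text
the job is handed in; nothing more can be done
None
```

The job is done and handed in at about 42 s of the 72 s allowed: the lid is on the rest and the lifter is back in its rack.

- **Balance:** I made trial lifts at 0, +12, +4.8 and +6.6 mm along the bar. The lid hung at −2.25° at +4.8 mm and +1.4° at +6.6 mm, so I carried it from +6.6 mm. The most lean I measured in any trial was 2.25°.
- **Lid on the rest:** The load came off at the expected height. The plate top measured 49.1 mm against 49 mm expected, with tilt under 0.1°.
- **Lifter in the rack:** The handle is within about 0.3 mm of where it started, upright, with the collar on the bars.
- **Other objects:** In the final pictures everything in view is where it was. From above the arm hid part of the rack, screwdriver and wrench, but these showed unmoved in the scene view.

**Checks that disagreed:**
- The cameras differed by 2 to 3 mm on absolute positions. I corrected the placing using lid-to-ring offsets measured within the same image.
- The sideways drag of about 1 N did not show in the force readings (at most about 0.3 N, with 0.5 N noise). I settled the balance point from the measured tilt instead.

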